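# Start and screw home the cap of the drying tin, then switch on the charger

### The arm

A 6-joint arm with a two-finger parallel gripper is mounted at the origin on the work surface. World frame = base frame: x ahead of the robot, y to its left, z up, the work surface at z = 0. Lengths are in m, angles in rad, forces in N, time in s.
With the tool pointing down it reaches from about 0.375 to 0.825 m from the base axis. Payload 5.5 kg.
Tool frame: the origin (TCP) lies at the very end of the fingers, on their centre line; the grasp point (between the pads) lies manip.pinch_z behind it (manip.pinch_z is the distance from the TCP to the grasp point, in m); z points along the fingers, y is the line along which they close (so a half turn about z gives the same grasp; the last joint's range is limited). The gripper opens to 85 mm and grips with 20 to 120 N. Pads are 22 mm wide; open, the fingers measure 114 mm over their backs; the gripper's body (76 mm by 85 mm) begins 54 mm behind the grasp point. The pads swing forward as they close: fully open they stand 13 mm farther back than shut.
Start: joints at [1.222, 0.314, -0.047, 1.21, 0, 1.571], TCP at [0.205, 0.564, 0.231] pointing down, gripper open.
Joint ranges: [-2.67, 2.67], [-0.69, 1.73], [-1.03, 1.25], [-2.08, 2.16], [-1.42, 1.45], [-3.14, 3.14]. Speed limits (rad/s): [2.39, 2.39, 3.01, 3.14, 3.14, 3.14].

### API

Orientations are given as a unit quaternion [w, x, y, z].
In Python, from plant import monitor, imaging, ticket, manip gives the robot as it stands.
- The arm moves only by the shell command python3 -m crank 'ROWS' [OPENING]. ROWS is JSON, a list of rows, each an object of numbers: "x", "y", "z": the shift along the tool's x, y, z in cm; "yaw": the turn about the tool's z in degrees. In form: [{"x": .., "y": .., "z": .., "yaw": ..}, ...]. A call has 1 to 8 rows; each row is the pose to reach, as a shift and turn from the pose commanded when the call began, along the tool's axes at that moment; what a row does not reach only later rows make up. A row lasts 1/10 s, in which the tool goes at most 50 mm and 8.59 degrees, less where a joint would pass 70% of its speed; a pose out of reach is approached as far as the arm can. A call with a gripper value outside its range is refused whole. OPENING is the closure in counts, from 0 (fully open) to 255 (shut), set as the call begins (- or left out, the last holds). The fingers move at their own pace and stop on an object; the grip force is fixed at half the most. Time passes only in rows, so rows that repeat a pose let the fingers close. It gives the time, the measured TCP pose, the force, the opening and the grip force at its end, in the units of the state.
- monitor.get_state(): the state, without advancing time (a new reading comes with each control period).
- imaging.read_camera(name): name is "side" or "top"; returns a dict with "frame" (420x560x3 uint8, red, green, blue), "z_map" (420x560 float32, m along the optical axis (not along the pixel's ray), 0 where there is no reading), "intrinsics" (3x3 intrinsics, pixels), "T" (4x4, takes a point from camera to world coordinates). Camera axes: x right, y up, looking along -z (the intrinsics and any distortion apply to the point x, -y, -z); pixel columns grow to the right and rows downward; lengths in m; the calibration is good to about 2 mm. A picture is of the moment at which its call begins.
- ticket.close_job(): hands the job in; it is judged then, once.
The state is a dict: "time": time; "q": joint angles; "qd": joint speeds; "tau": joint torques, N m; "eef_pos": TCP position; "tool_rot": TCP orientation; "force": force on the tool from outside, world axes, zero at the start; "wrist_torque": the same for the moment, N m; "grip_width": opening from 0.0 (shut) to 1.0 (fully open); "grip_force": force on a finger pad.
Only numpy, scipy, OpenCV 4.12 (cv2) and the standard library are available. Lean on these libraries where they do the work, as an engineer would, in place of code of your own. Each camera call takes 0.05 s, during which the arm holds its last target. There are 200 camera calls.

### The job

The blue cap on the slanted drying tin was left sitting on top of its thread. Without lifting it off, and without forcing it while it is not started, turn it backward (counter-clockwise, looking down on the cap) until it drops into the thread start, then screw it forward (clockwise) fully home; after that, throw the toggle switch on the charging cube fully over to its green side. Leave the cup, the ear-dome tray and the tweezer where they are, and let go of everything at the end.

Things in the scene. Friction and masses are not known exactly. Their poses are not given: they have to be found in the camera images.
- tin: White round tin, 70 mm across, in a fixed dark dock (foot 130 x 110 mm). It leans 30 degrees from vertical, mouth roughly towards the robot. Origin: on its axis at the shoulder, 80 mm above the shelf. z: along its axis, out of the mouth; x: in the leaning plane, away from the robot and up; y level. A 24 mm neck above the shoulder bears a two-start right-hand thread, alike every half turn.
- start_mark (a point): One of two green tabs sticking out of the tin's shoulder, 85 degrees from its x axis about z (counter-clockwise; the other opposite). With the cap's rib in line with the tabs, give or take 14 degrees, its lugs stand over the open thread starts and it drops 10 mm if let or lightly pressed. At 103 degrees a stop blocks further backward turning.
- home_mark (a point): One of two black tabs on the tin's shoulder, at 0 degrees (on the tin's x axis; the other opposite). Rib in line with them is the forward stop: fully home if the cap dropped first, jammed 10 mm too high if not. Screwed from the starts to here the cap sinks a further 2.6 mm, evenly over the last 70 degrees. The thread has about 1 mm of play along the axis and sideways.
- cap_grip (a point): Point on the rib of the loose blue cap (60 g), on its axis (z, outward), 20 mm above its flat top. Cap 65 mm across, 27 mm tall; on it the rib, 50 mm long (cap's x, white line on its crest), 16 wide, 28 tall. At the start the rib stands at 11 to 46 degrees. Height of this point in the tin's z: 62.5 mm at the start, 52.5 dropped, 50 home. A plug under the cap keeps it centred in the mouth.
- cube: White charging cube, 85 x 85 mm, 60 mm tall, fixed to the shelf. Origin: centre of its underside. z up; its x axis points from the off side (red patch on top) to the on side (green patch on top).
- switch_tip (a point): Centre of the red ball (16 mm diameter) at the end of the toggle lever on top of the cube. The lever is 42 mm long and pivots on a level axis along the cube's y, 64 mm above the shelf over the cube's middle. The ball is about 102 mm above the shelf in the off and on positions, 106 mm midway.
- switch (a joint): Toggle lever angle in rad: 0 leaning 0.45 rad towards the red side (the cube's -x), 0.9 leaning 0.45 rad towards the green side (+x), the end stop. It stays where it is left; about 1.5 N at the ball moves it.
- cup: Bystander: white ceramic toothbrush cup, 74 mm across, 95 mm tall, with a green toothbrush up to 175 mm high. Origin: centre of its underside.
- dome_tray: Bystander: dark hard silicone ear-dome tray, 100 x 70 x 16 mm. Origin: centre of its underside.
- tweezer: Bystander: steel tweezer, 100 mm long, 7 mm high, lying on the shelf. Origin: at its middle on the shelf.
Things that resemble listed ones, but are neither listed nor needed, are in the scene too. Leave any pink or yellow look-alike of the cube alone.

How it is judged:
By the outcome, as a careful person would: the job done as asked, in the order asked, and still so for the second after the job is handed in, with the robot touching nothing.
It also fails if it takes over 51 s, if anything falls off the work surface, if the arm or the gripper's body presses on something with over 40 N, if the wrist force passes 120 N, or if a joint passes its speed limit or range.

## Working session

There is one attempt and no reset: what is moved stays moved. The work goes in short steps, Python scripts to look and compute and a shell command to move; the robot and the scene stay as the last step left them, time stands still between calls to the robot, and variables do not carry over. Pictures are saved under pics/ and viewed, at most 10 in all, crops included, and the job is handed in when it is done.

```bash
mkdir -p pics; ls; python3 - <<'E'
from plant import monitor, imaging, ticket, manip
import cv2,numpy as np
print(monitor.get_state(), manip.pinch_z)
for n in("side","top"):
    c=imaging.read_camera(n); np.savez("c_"+n,**c); cv2.imwrite(f"pics/{n}0.png",c["frame"][:,:,::-1]); print(c["intrinsics"],c["T"])
E
```

```text
pics
{'time': 0.0, 'q': array([ 1.22200045e+00,  3.14243015e-01, -4.80741943e-02,  1.21018699e+00,
       -4.62518714e-05,  1.57078164e+00]), 'qd': array([-8.22635904e-04,  7.79198605e-04,  4.87300081e-04, -3.15510464e-04,
       -1.71954900e-04,  2.77828369e-05]), 'tau': array([ 4.02873202e-04, -5.39595187e+01,  3.39746976e+01,  1.93924009e-02,
       -6.72190231e-05,  3.99089657e-06]), 'eef_pos': array([0.20487884, 0.56332841, 0.23042651]), 'tool_rot': array([-1.25402129e-04,  1.73507924e-01,  9.84832103e-01, -8.44995437e-04]), 'force': array([-0.57160775, -0.30597422, -0.09669693]), 'wrist_torque': array([-0.00324977,  0.02800272, -0.00496563]), 'grip_force': 0.0, 'grip_width': 0.9965116183783789} 0.0187
[[493.60343122   0.         274.46666478]
 [  0.         493.60343122 201.50746182]
 [  0.           0.           1.        ]] [[ 0.9431623   0.23044937 -0.23945347  0.24253979]
 [-0.33220753  0.67352712 -0.66030249 -0.8465868 ]
 [ 0.00911211  0.70232066  0.71180241  1.01072346]
 [ 0.          0.          0.          1.        ]]
[[384.20908386   0.         285.41651342]
 [  0.         384.20908386 213.64325454]
 [  0.           0.           1.        ]] [[ 0.01515673  0.97576291 -0.21830488  0.32713657]
 [-0.99988281  0.01432049 -0.0054124   0.00831546]
 [-0.00215499  0.21836133  0.97586561  1.0075503 ]
 [ 0.          0.          0.          1.        ]]
```

View pics/side0.png

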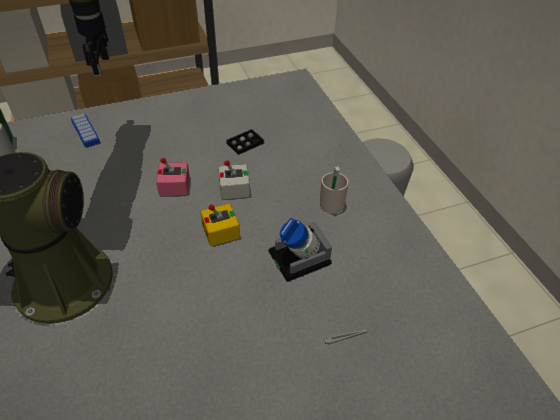

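View pics/top0.png

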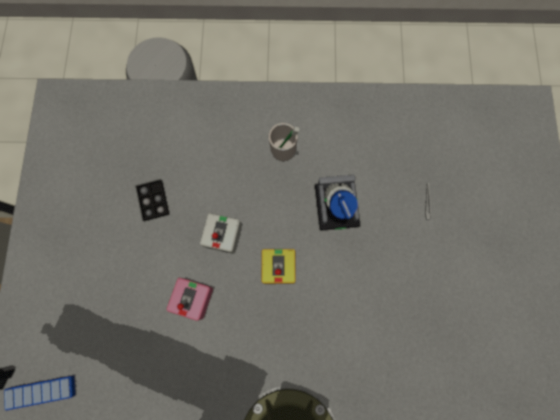

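The side view shows the tin with its blue cap at about (297,236) and the white cube at (235,180). In the top view the tin is at (341,205) and the white cube at (220,233). The pink and yellow cubes are decoys.

```bash
cat > h.py <<'E'
import numpy as np,cv2
def load(n): return dict(np.load(f"c_{n}.npz"))
def grab(n):
    from plant import imaging
    c=imaging.read_camera(n); np.savez("c_"+n,**c); return c
def pts(c):
    h,w=c["z_map"].shape; v,u=np.mgrid[:h,:w]; K=c["intrinsics"]; d=c["z_map"]
    P=np.stack([(u-K[0,2])/K[0,0]*d,-(v-K[1,2])/K[1,1]*d,-d],-1)
    return P@c["T"][:3,:3].T+c["T"][:3,3]
def ray(c,u,v,z):
    K=c["intrinsics"]; r=c["T"][:3,:3]@np.array([(u-K[0,2])/K[0,0],-(v-K[1,2])/K[1,1],-1]); o=c["T"][:3,3]
    return o+r*(z-o[2])/r[2]
def proj(c,p):
    K=c["intrinsics"]; q=c["T"][:3,:3].T@(np.asarray(p)-c["T"][:3,3]); return K[0,0]*q[0]/-q[2]+K[0,2],K[1,1]*-q[1]/-q[2]+K[1,2]
def hsv(c): return cv2.cvtColor(c["frame"],cv2.COLOR_RGB2HSV)
E
python3 - <<'E'
from h import *
crops=[]
for n,r in(("side",(205,265,80,80)),("top",(165,305,80,80))):
    c=load(n); P=pts(c); H=hsv(c); v0,u0,h,w=r
    crops.append(cv2.resize(c["frame"][v0:v0+h,u0:u0+w,::-1],(400,400),interpolation=cv2.INTER_NEAREST))
    M=np.zeros(H.shape[:2],bool); M[v0:v0+h,u0:u0+w]=1
    b=M&(H[...,0]>100)&(H[...,0]<130)&(H[...,1]>120)&(c["z_map"]>0)
    Q=P[b]; print(n,"blue",len(Q),Q.mean(0),Q.min(0),Q.max(0))
    ys,xs=np.nonzero(b)
    # RANSAC plane with normal tilt 30
    rng=np.random.default_rng(0);best=0
    for _ in range(3000):
        a=Q[rng.choice(len(Q),3,False)]; nn=np.cross(a[1]-a[0],a[2]-a[0]); l=np.linalg.norm(nn)
        if l<1e-5: continue
        nn/=l; nn*=np.sign(nn[2]); 
        if not .8<nn[2]<.93: continue
        s=np.abs((Q-a[0])@nn)<.002
        if s.sum()>best: best=s.sum(); B=(nn,s)
    I=Q[B[1]]; m=I.mean(0); nn=np.linalg.svd(I-m)[2][2]; nn*=np.sign(nn[2]); print("plane",best,nn,m)
    g=M&(H[...,0]>40)&(H[...,0]<85)&(H[...,1]>100); print("green",[ (tuple(np.round(x,1))) for x in cv2.connectedComponentsWithStats(g.astype(np.uint8))[3]])
# ball: red near white cube
for n,(v0,u0) in(("side",(155,215)),("top",(210,197))):
    c=load(n);P=pts(c);H=hsv(c);M=np.zeros(H.shape[:2],bool);M[v0:v0+50,u0:u0+50]=1
    for nm,m in(("red",((H[...,0]<8)|(H[...,0]>172))&(H[...,1]>150)),("green",(H[...,0]>40)&(H[...,0]<85)&(H[...,1]>120))):
        k,L,s,ce=cv2.connectedComponentsWithStats((M&m).astype(np.uint8))
        for i in range(1,k):
            if s[i,4]>5: q=P[L==i]; print(n,nm,s[i,4],ce[i],np.median(q,0),q.max(0)[2], ray(c,*ce[i],.06),ray(c,*ce[i],.102))
    crops.append(cv2.resize(c["frame"][v0:v0+50,u0:u0+50,::-1],(200,200)))
cv2.imwrite("pics/crop0.png",np.hstack([crops[0],crops[1]]))
E
```

```text
side blue 586 [ 0.55013584 -0.13709204  0.1198288 ] [ 0.51659218 -0.15934439  0.08176162] [ 0.5866571  -0.09233399  0.15125245]
plane 181 [-0.50354635 -0.02064536  0.86372151] [ 0.55155282 -0.13599655  0.11664716]
green [(np.float64(279.5), np.float64(209.5)), (np.float64(312.0), np.float64(230.0)), (np.float64(305.8), np.float64(250.4)), (np.float64(276.9), np.float64(263.4))]
top blue 577 [ 0.55040478 -0.1236008   0.11172453] [ 0.51787892 -0.16311884  0.01043884] [ 0.58302744 -0.09297282  0.15437139]
plane 302 [-0.51578657 -0.04438855  0.8555664 ] [ 0.55249728 -0.12362609  0.11718004]
green [(np.float64(279.5), np.float64(209.5)), (np.float64(325.0), np.float64(199.5)), (np.float64(341.0), np.float64(227.2))]
side red 21 [226.52380952 162.61904762] [0.47101332 0.1809937  0.10494337] 0.10994449069460754 [0.48262553 0.23181125 0.06      ] [0.47201929 0.18417098 0.102     ]
side red 16 [221.5 174.5] [0.45557339 0.18542049 0.06051047] 0.06241691292644003 [0.45522041 0.18654067 0.06      ] [0.44582484 0.14090032 0.102     ]
side green 15 [245.4 172.6] [0.52227341 0.17345373 0.06018956] 0.06409919308354428 [0.52215821 0.17226927 0.06      ] [0.50980554 0.12725939 0.102     ]
top red 24 [215.         235.29166667] [0.47370185 0.17948499 0.10842487] 0.11155019657396159 [0.48114605 0.18852601 0.06      ] [0.47431961 0.18053821 0.102     ]
top red 17 [215.47058824 244.70588235] [0.45687999 0.18712883 0.06028421] 1.0075502974187622 [0.4575219  0.18605138 0.06      ] [0.45174259 0.17817327 0.102     ]
top green 9 [222.33333333 218.33333333] [0.52510497 0.17297253 0.06101639] 0.061903267153005315 [0.5246573  0.17241931 0.06      ] [0.51590223 0.16514543 0.102     ]
```

View pics/crop0.png

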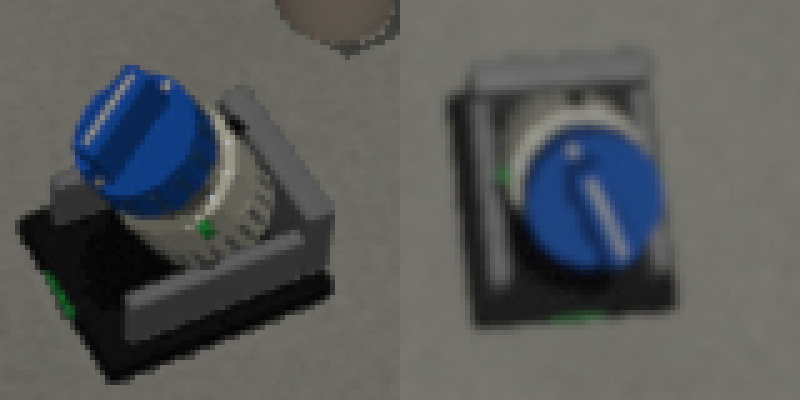

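The crops show the rib's white line at side px (282,233)–(292,219) and top px (342,201)–(350,217). The green tabs are at side (306,250) and top (325,199.5). The dock is yawed a few degrees. The moves can't tilt the tool, so I'll turn the rib with the vertical, half-open fingers used as a loose fork.

```bash
python3 - <<'E'
from h import *
def rayplane(c,u,v,p0,n):
    K=c["intrinsics"]; r=c["T"][:3,:3]@np.array([(u-K[0,2])/K[0,0],-(v-K[1,2])/K[1,1],-1]); o=c["T"][:3,3]
    return o+r*((p0-o)@n)/(r@n)
t,s=load("top"),load("side")
# foot corners (z~0..): yaw
for z in(.0,.02):
    A=[ray(t,*p,z) for p in((320,230),(315,184),(360,226),(354,178))]
    for i,j in((0,1),(2,3),(2,0)): d=A[j]-A[i]; print("edge",z,np.degrees(np.arctan2(d[1],d[0])),np.linalg.norm(d))
psi=np.radians(5.)
xt=np.array([np.cos(psi)*.866,np.sin(psi)*.866,.5]);yt=np.array([-np.sin(psi),np.cos(psi),0]);zt=np.cross(xt,yt)
O=np.array([.575,-.13,.08])
for it in range(3):
  est=[]
  for c,lo in((s,(205,265)),(t,(165,305))):
    H=hsv(c);P=np.zeros(H.shape[:2],np.uint8);r=c["frame"].astype(int)
    b=((H[...,0]>100)&(H[...,0]<130)&(H[...,1]>120)).astype(np.uint8)
    b[:lo[0]]=0;b[lo[0]+80:]=0;b[:,:lo[1]]=0;b[:,lo[1]+80:]=0
    k,L,st,ce=cv2.connectedComponentsWithStats(b); big=(L==1+st[1:,4].argmax()).astype(np.uint8)
    hull=cv2.convexHull(np.argwhere(big)[:,::-1].astype(np.int32)); hm=cv2.fillConvexPoly(np.zeros_like(b),hull,1); hm=cv2.erode(hm,np.ones((3,3)))
    w=(hm>0)&(H[...,1]<110)&(r.sum(2)>280)
    k,L,st,ce=cv2.connectedComponentsWithStats(w.astype(np.uint8),connectivity=8); i=1+st[1:,4].argmax()
    pp=np.argwhere(L==i)[:,::-1]
    X=np.array([rayplane(c,*p,O+.0705*zt,zt) for p in pp]); m=X.mean(0); d=np.linalg.svd(X-m)[2][0]
    e=(X-m)@d; mid=m+d*(e.max()+e.min())/2
    print(len(pp),"mid",mid,"len",np.ptp(e),"ang",np.degrees(np.arctan2(d@yt,d@xt))%180, "O",mid-.0705*zt)
    hc=np.array([rayplane(c,*p[0],O+.0425*zt,zt) for p in hull])
    est.append(mid-.0705*zt)
  O[:2]=np.mean(est,0)[:2]
print("O",O)
for a in(85,265,0,180):
    q=np.radians(a);p=O+.037*(np.cos(q)*xt+np.sin(q)*yt); print(a,proj(s,p),proj(t,p))
E
```

```text
edge 0.0 5.863858017255447 0.1281485830134672
edge 0.0 5.467181589655228 0.1343987420665205
edge 0.0 96.63218079795955 0.10741188360350548
edge 0.02 5.863858017255436 0.12560481753909306
edge 0.02 5.46718158965522 0.13173091014962585
edge 0.02 96.63218079795958 0.10527974421793469
28 mid [ 0.53472866 -0.12408505  0.13853997] len 0.037691153939718836 ang 22.868711615741773 O [ 0.56984453 -0.12101281  0.07748697]
50 mid [ 0.53612313 -0.12736859  0.13917679] len 0.04075001437710089 ang 22.499893797593813 O [ 0.57123899 -0.12429635  0.07812379]
28 mid [ 0.53413304 -0.12555786  0.14031789] len 0.037614321461891656 ang 22.868711615741745 O [ 0.56924891 -0.12248562  0.07926489]
50 mid [ 0.53565595 -0.12706528  0.14111797] len 0.04065892101225833 ang 22.499893797593813 O [ 0.57077182 -0.12399304  0.08006497]
28 mid [ 0.53404211 -0.12578272  0.14058934] len 0.03760259090417857 ang 22.868711615741773 O [ 0.56915797 -0.12271048  0.07953634]
50 mid [ 0.53558463 -0.12701897  0.14141434] len 0.04064501314407839 ang 22.499893797593813 O [ 0.57070049 -0.12394673  0.08036134]
O [ 0.56992923 -0.12332861  0.08      ]
85 (np.float64(293.29397114687634), np.float64(227.41079622746088)) (np.float64(325.74269975449397), np.float64(200.4034963326391))
265 (np.float64(304.4880704263731), np.float64(249.8288208179772)) (np.float64(355.24305043454575), np.float64(200.81372055154065))
0 (np.float64(310.7828687537016), np.float64(229.48588401197767)) (np.float64(340.20660194141516), np.float64(186.15552077276874))
180 (np.float64(286.8587153381705), np.float64(247.27396208436227)) (np.float64(340.8172993448389), np.float64(214.73192443653096))
```

```bash
cat > go.py <<'E'
# usage: go.py x y z alpha(deg of tool x) -> shift in tool axes (cm, deg)
import sys,numpy as np
from plant import monitor
from scipy.spatial.transform import Rotation as R
s=monitor.get_state(); q=s["tool_rot"]; M=R.from_quat([q[1],q[2],q[3],q[0]]).as_matrix()
a=np.degrees(np.arctan2(M[1,0],M[0,0])); f=M.T@s["force"]
print("t %.2f"%s["time"],"pos",np.round(s["eef_pos"],4),"alpha %.1f"%a,"F",np.round(s["force"],1),"Tq",np.round(s["wrist_torque"],2),"w %.3f gf %.1f"%(s["grip_width"],s["grip_force"]),"q6 %.2f"%s["q"][5])
if len(sys.argv)>4:
    t=np.array([float(v) for v in sys.argv[1:5]]); print("shift",np.round(100*M.T@(t[:3]-s["eef_pos"]),2),"yaw %.1f"%-((t[3]-a+180)%360-180))
E
r='{"x":-55,"y":-53.3,"z":3.1,"yaw":-51}'
python3 -m crank '[{"x":-55,"y":-53.3,"z":3.1,"yaw":-51},{"x":-55,"y":-53.3,"z":3.1,"yaw":-51},{"x":-55,"y":-53.3,"z":3.1,"yaw":-51},{"x":-55,"y":-53.3,"z":3.1,"yaw":-51},{"x":-55,"y":-53.3,"z":3.1,"yaw":-51},{"x":-55,"y":-53.3,"z":3.1,"yaw":-51},{"x":-55,"y":-53.3,"z":3.1,"yaw":-51},{"x":-55,"y":-53.3,"z":3.1,"yaw":-51}]' 128
python3 go.py .539 -.126 .2 211
```

```text
time: 0.9
eef_pos: [0.3729, 0.2186, 0.2157]
tool_rot: [0.0, -0.268, 0.963, -0.0]
force: [1.3, 0.3, 0.8]
grip_width: 0.496
grip_force: 0.0
t 0.90 pos [0.3729 0.2186 0.2157] alpha -148.9 F [1.3 0.3 0.8] Tq [-0.02 -0.1   0.  ] w 0.496 gf 0.0 q6 -0.01
shift [  3.59 -38.08   1.58] yaw 0.1
```

```bash

python3 -m crank '[{"x":3.6,"y":-38.1,"z":1.6},{"x":3.6,"y":-38.1,"z":1.6},{"x":3.6,"y":-38.1,"z":1.6},{"x":3.6,"y":-38.1,"z":1.6},{"x":3.6,"y":-38.1,"z":1.6},{"x":3.6,"y":-38.1,"z":1.6},{"x":3.6,"y":-38.1,"z":1.6},{"x":3.6,"y":-38.1,"z":1.6}]' >/dev/null
python3 -m crank '[{"x":0},{"x":0}]' >/dev/null
python3 go.py .539 -.126 .13 211
python3 - <<'E'
from h import *
c=[]
for n,(v,u) in(("side",(150,240)),("top",(150,290))):
    f=grab(n)["frame"][v:v+130,u:u+130,::-1]; c.append(cv2.resize(f,(400,400),interpolation=cv2.INTER_NEAREST))
cv2.imwrite("pics/a1.png",np.hstack(c))
E
```

```text
t 0.90 pos [0.3729 0.2186 0.2157] alpha -148.9 F [1.3 0.3 0.8] Tq [-0.02 -0.1   0.  ] w 0.496 gf 0.0 q6 -0.01
shift [  3.59 -38.08   8.58] yaw 0.1validation failed for argument at $[0]...
validation failed for argument at $[0]...
```

View pics/a1.png

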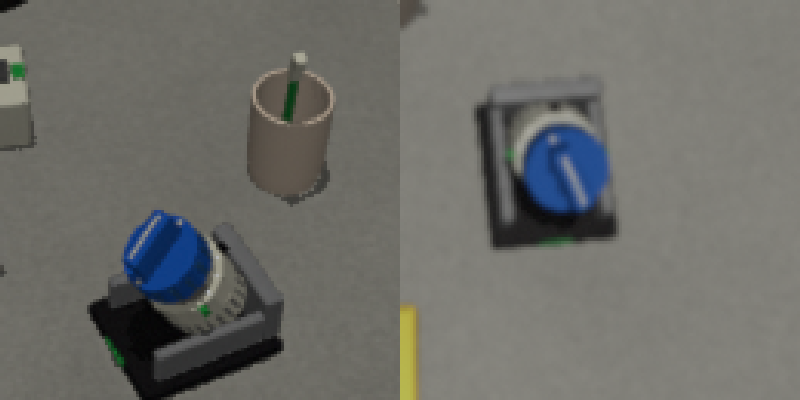

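The picture shows the cap unchanged. The arm did not move because every row needs all four keys.

```bash

python3 -m crank '[{"x":3.6,"y":-38.1,"z":1.6,"yaw":0},{"x":3.6,"y":-38.1,"z":1.6,"yaw":0},{"x":3.6,"y":-38.1,"z":1.6,"yaw":0},{"x":3.6,"y":-38.1,"z":1.6,"yaw":0},{"x":3.6,"y":-38.1,"z":1.6,"yaw":0},{"x":3.6,"y":-38.1,"z":1.6,"yaw":0},{"x":3.6,"y":-38.1,"z":1.6,"yaw":0},{"x":3.6,"y":-38.1,"z":1.6,"yaw":0}]' >/dev/null
python3 -m crank '[{"x":0,"y":0,"z":0,"yaw":0},{"x":0,"y":0,"z":0,"yaw":0}]' >/dev/null
python3 go.py .539 -.126 .13 211
python3 - <<'E'
from h import *
c=[]
for n,(v,u) in(("side",(150,240)),("top",(150,290))):
    f=grab(n)["frame"][v:v+130,u:u+130,::-1]; c.append(cv2.resize(f,(400,400),interpolation=cv2.INTER_NEAREST))
cv2.imwrite("pics/a2.png",np.hstack(c))
E
```

```text
t 2.00 pos [ 0.5379 -0.1245  0.1992] alpha -149.0 F [-0.3  0.7 -0.1] Tq [ 0.01  0.03 -0.01] w 0.492 gf 0.0 q6 -0.77
shift [-0.02 -0.19  6.92] yaw -0.0
```

View pics/a2.png

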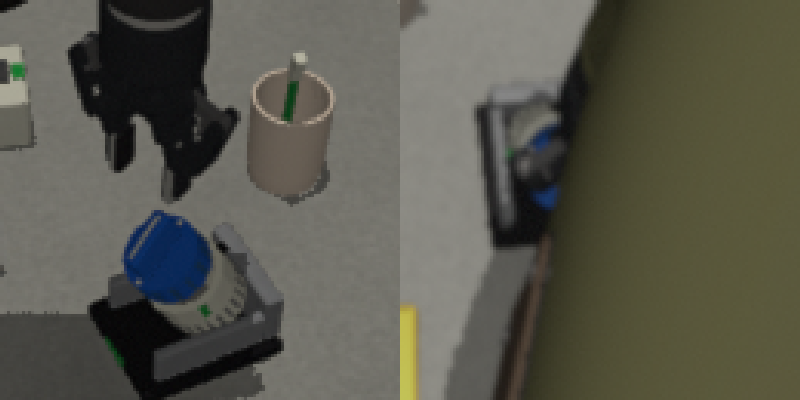

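The gripper stands over the cap with its fingers on either side of the rib, at left px (118,160) and (172,195). I'll go down and start turning backward.

```bash

python3 -m crank '[{"x":0.15,"y":-0.2,"z":3,"yaw":0},{"x":0.15,"y":-0.2,"z":5,"yaw":0},{"x":0.15,"y":-0.2,"z":6,"yaw":0},{"x":0.15,"y":-0.2,"z":7.1,"yaw":0},{"x":0.15,"y":-0.2,"z":7.1,"yaw":0}]' 160
python3 go.py .537 -.1262 .128 211
python3 -m crank '[{"x":0,"y":0,"z":0,"yaw":-6},{"x":0,"y":0,"z":0,"yaw":-12},{"x":0,"y":0,"z":0,"yaw":-18},{"x":0,"y":0,"z":0,"yaw":-24},{"x":0,"y":0,"z":0,"yaw":-30},{"x":0,"y":0,"z":0,"yaw":-30}]'
python3 go.py .537 -.1262 .128 241
```

```text
time: 2.6
eef_pos: [0.5372, -0.1264, 0.1281]
tool_rot: [-0.001, -0.268, 0.963, 0.0]
force: [0.4, -0.2, -0.0]
grip_width: 0.376
grip_force: 0.0
t 2.60 pos [ 0.5372 -0.1264  0.1281] alpha -148.9 F [ 0.4 -0.2 -0. ] Tq [-0.07  0.01 -0.04] w 0.376 gf 0.0 q6 -0.77
shift [0.01 0.02 0.01] yaw 0.1
time: 3.2
eef_pos: [0.5387, -0.1272, 0.13]
tool_rot: [0.001, -0.508, 0.861, -0.001]
force: [-0.4, 1.2, 0.7]
grip_width: 0.372
grip_force: 0.1
t 3.20 pos [ 0.5387 -0.1272  0.13  ] alpha -119.0 F [-0.4  1.2  0.7] Tq [ 0.02 -0.03  0.02] w 0.372 gf 0.1 q6 -1.30
shift [-0.    0.19  0.2 ] yaw 0.0
```

```bash

python3 -m crank '[{"x":0,"y":0.1,"z":0.1,"yaw":-6},{"x":0,"y":0.1,"z":0.1,"yaw":-12},{"x":0,"y":0.1,"z":0.1,"yaw":-18},{"x":0,"y":0.1,"z":0.1,"yaw":-24},{"x":0,"y":0.1,"z":0.1,"yaw":-28},{"x":0,"y":0.1,"z":0.1,"yaw":-28}]'
python3 go.py .537 -.1262 .128 269
python3 - <<'E'
from h import *
c=[]
for n,(v,u) in(("side",(170,240)),("top",(150,290))):
    f=grab(n)["frame"][v:v+100,u:u+100,::-1]; c.append(cv2.resize(f,(400,400),interpolation=cv2.INTER_NEAREST))
cv2.imwrite("pics/a3.png",np.hstack(c))
E
```

```text
time: 3.8
eef_pos: [0.5374, -0.1268, 0.1286]
tool_rot: [0.0, -0.7, 0.714, -0.0]
force: [-0.5, 0.3, 1.6]
grip_width: 0.376
grip_force: 0.6
t 3.80 pos [ 0.5374 -0.1268  0.1286] alpha -91.1 F [-0.5  0.3  1.6] Tq [0.   0.07 0.05] w 0.376 gf 0.6 q6 -1.78
shift [-0.05  0.05  0.06] yaw -0.1
```

View pics/a3.png

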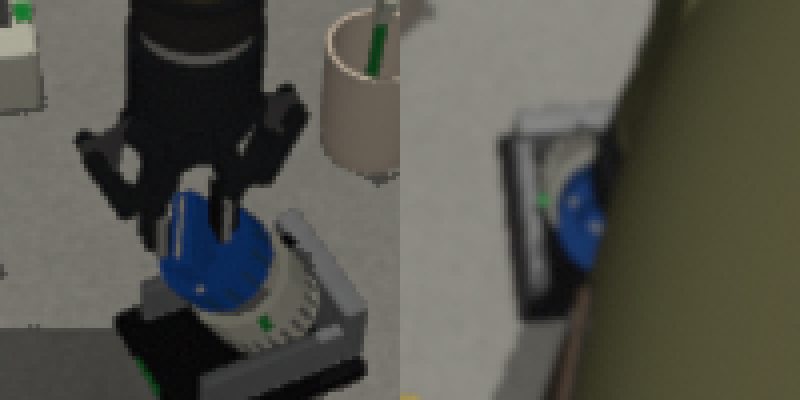

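The side view shows the rib turned about halfway, with its white line at crop px (180,195)–(178,255), and the fingers straddling it. I'll turn further and measure the rib angle from the line.

```bash
cat > rib.py <<'E'
import sys; from h import *
psi=np.radians(5.5); O=np.array([.5699,-.1233,.08])
xt=np.array([np.cos(psi)*.866,np.sin(psi)*.866,.5]);yt=np.array([-np.sin(psi),np.cos(psi),0]);zt=np.cross(xt,yt)
for n in("side","top"):
    c=grab(n);H=hsv(c);K=c["intrinsics"];o=c["T"][:3,3];P=pts(c)
    # depth of blue: highest blue point along zt
    Q=P-O; h=Q@zt; rad=np.linalg.norm(Q-h[...,None]*zt,axis=-1); b=(H[...,0]>100)&(H[...,0]<130)&(H[...,1]>100)&(rad<.034)&(c["z_map"]>0)
    print(n,"blue",b.sum(),"h95 %.1f mm"%(1e3*np.percentile(h[b],97) if b.any() else 0),end=" ")
    for hc in(.0705,.0605,.058):
        w=(H[...,1]<110)&(c["frame"].astype(int).sum(2)>250)
        vv,uu=np.nonzero(w); r=np.stack([(uu-K[0,2])/K[0,0],-(vv-K[1,2])/K[1,1],-np.ones(len(uu))],-1)@c["T"][:3,:3].T
        X=o+r*(((O+hc*zt-o)@zt)/(r@zt))[:,None]-O-hc*zt
        near=np.abs(h[vv,uu]-hc)<.006
        k=(np.linalg.norm(X,axis=1)<.025)&near; a,bb=X[k]@xt,X[k]@yt
        if k.sum()<4: print("few",k.sum(),end=" "); continue
        D=np.stack([a,bb],1); m=D.mean(0); d=np.linalg.svd(D-m)[2][0]
        print("| hc %.1f n%d ang %.1f len %.0f mid %s"%(hc*1e3,k.sum(),np.degrees(np.arctan2(d[1],d[0]))%180,1e3*np.ptp((D-m)@d),np.round(m*1e3,1)),end=" ")
    print()
if len(sys.argv)>1: 
    c=load("side"); cv2.imwrite(sys.argv[1],cv2.resize(c["frame"][170:270,240:340,::-1],(500,500),interpolation=cv2.INTER_NEAREST))
E
python3 rib.py
python3 -m crank '[{"x":0,"y":0.1,"z":0,"yaw":-5},{"x":0,"y":0.1,"z":0,"yaw":-10},{"x":0,"y":0.1,"z":0,"yaw":-10}]' >/dev/null
python3 go.py .537 -.1262 .128 279; python3 rib.py
```

```text
side blue 544 h95 70.7 mm | hc 70.5 n11 ang 55.6 len 34 mid [-5.2  2.6] few 1 few 0 
top blue 168 h95 70.0 mm | hc 70.5 n4 ang 24.8 len 3 mid [ 6.7 16.9] few 0 few 0 
t 4.30 pos [ 0.5366 -0.1271  0.1284] alpha -81.1 F [ 1.1 -0.3  2. ] Tq [-0.28 -0.17 -0.06] w 0.371 gf 1.8 q6 -1.96
shift [-0.08 -0.05  0.04] yaw -0.1
side blue 505 h95 70.6 mm | hc 70.5 n7 ang 61.3 len 16 mid [-6.  3.] few 1 few 0 
top blue 175 h95 69.5 mm few 3 few 0 few 0
```

```bash

python3 -m crank '[{"x":0,"y":0,"z":0,"yaw":-5},{"x":0,"y":0,"z":0,"yaw":-10},{"x":0,"y":0,"z":0,"yaw":-14},{"x":0,"y":0,"z":0,"yaw":-14}]' >/dev/null
python3 go.py .537 -.1262 .128 300; python3 rib.py pics/a4.png
```

```text
t 4.80 pos [ 0.5367 -0.1274  0.1285] alpha -67.1 F [ 1.  -3.8  4.7] Tq [-0.57 -0.21 -0.1 ] w 0.372 gf 4.5 q6 -2.20
shift [-0.1  -0.07  0.05] yaw -7.1
side blue 490 h95 70.4 mm few 2 few 0 few 0 
top blue 174 h95 69.0 mm few 1 few 0 few 0
```

View pics/a4.png

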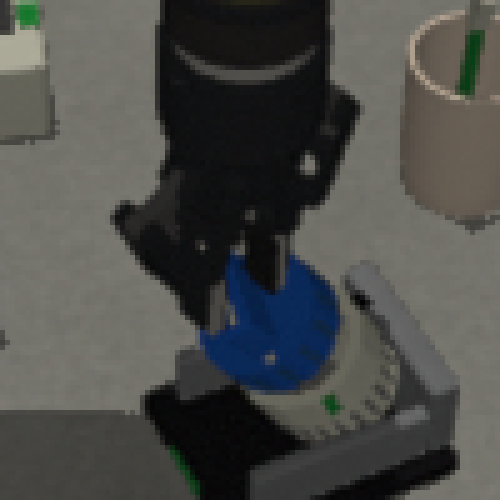

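The fork is at about 113°, and one cap-top dot is at crop px (270,357). The line is hidden, so I'll use the dots to get the angle.

```bash
cat > dot.py <<'E'
import sys; from h import *
psi=np.radians(5.5); O=np.array([.5699,-.1233,.08])
xt=np.array([np.cos(psi)*.866,np.sin(psi)*.866,.5]);yt=np.array([-np.sin(psi),np.cos(psi),0]);zt=np.cross(xt,yt)
c=load("side")
def f(u,v,h):
    K=c["intrinsics"]; r=c["T"][:3,:3]@np.array([(u-K[0,2])/K[0,0],-(v-K[1,2])/K[1,1],-1]); o=c["T"][:3,3]
    X=o+r*((O+h*zt-o)@zt)/(r@zt)-O; return np.hypot(X@xt,X@yt)*1e3,np.degrees(np.arctan2(X@yt,X@xt))%360
a=[float(x) for x in sys.argv[1:]]
for i in range(0,len(a),3): print(a[i:i+3],f(*a[i:i+3]))
E
python3 dot.py 298 222 .0425 284.4 241 .0425 294 241.4 .0425 294 241.4 .0325
```

```text
[298.0, 222.0, 0.0425] (np.float64(27.387450948743236), np.float64(22.180322190967175))
[284.4, 241.0, 0.0425] (np.float64(29.096458310792077), np.float64(200.4232144418908))
[294.0, 241.4, 0.0425] (np.float64(28.992256937336855), np.float64(253.5165282576555))
[294.0, 241.4, 0.0325] (np.float64(23.019830079795913), np.float64(245.37187583298805))
```

```bash

python3 -m crank '[{"x":0,"y":0,"z":-0.1,"yaw":-5},{"x":0,"y":0,"z":-0.1,"yaw":-10},{"x":0,"y":0,"z":-0.1,"yaw":-10}]' >/dev/null
python3 go.py .537 -.1262 .128 300; python3 rib.py 
python3 - <<'E'
from h import *
c=load("side");H=hsv(c); w=(H[...,1]<130)&(c["frame"].astype(int).sum(2)>250); v,u=np.nonzero(w[232:248,280:302]); print([(x+280,y+232,int(c["frame"][y+232,x+280].sum())) for x,y in zip(u,v)])
E
```

```text
t 5.20 pos [ 0.5365 -0.1271  0.1294] alpha -57.0 F [ 0.5 -2.7  5.3] Tq [-0.61 -0.12 -0.16] w 0.373 gf 5.4 q6 -2.38
shift [-0.05 -0.09  0.14] yaw 3.0
side blue 489 h95 69.1 mm few 1 few 0 few 0 
top blue 163 h95 68.3 mm few 0 few 0 few 0 
[(np.int64(287), np.int64(233), 277), (np.int64(295), np.int64(240), 251), (np.int64(295), np.int64(241), 279)]
```

```bash
python3 dot.py 295 240.7 .0425
python3 -m crank '[{"x":0,"y":0,"z":0,"yaw":6},{"x":0,"y":0,"z":-0.5,"yaw":10},{"x":0,"y":0,"z":-2,"yaw":10},{"x":0,"y":0,"z":-5,"yaw":10},{"x":0,"y":0,"z":-5,"yaw":10}]' >/dev/null
python3 go.py .537 -.1262 .128 300; python3 rib.py pics/a5.png
```

```text
[295.0, 240.7, 0.0425] (np.float64(28.42376741331263), np.float64(259.2283772001536))
t 5.80 pos [ 0.5374 -0.1265  0.1817] alpha -67.1 F [ 0.5 -0.2  0.1] Tq [ 0.03 -0.09  0.01] w 0.374 gf 0.0 q6 -2.20
shift [-0.05  0.05  5.37] yaw -7.1
side blue 590 h95 60.8 mm few 0 | hc 60.5 n10 ang 86.2 len 36 mid [-1.6 -2.3] | hc 58.0 n10 ang 86.2 len 37 mid [-1.9 -0.5] 
top blue 262 h95 59.9 mm few 0 | hc 60.5 n10 ang 84.8 len 10 mid [ 0.9 11.8] | hc 58.0 n10 ang 84.8 len 10 mid [ 0.1 11.4]
```

View pics/a5.png

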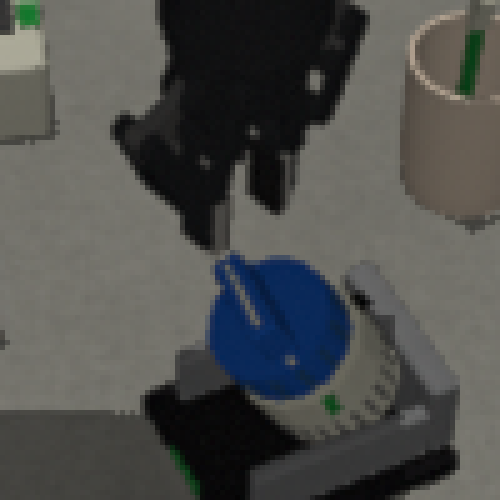

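The cap dropped: crest height 60.5 mm, rib at about 85°, with its line at crop px (230,258)–(258,322). Next I'll insert the fork and screw it clockwise.

```bash

python3 go.py .5435 -.1257 .1205 270
python3 -m crank '[{"x":0,"y":0.6,"z":0,"yaw":8},{"x":0,"y":0.6,"z":0,"yaw":16},{"x":0,"y":0.6,"z":0,"yaw":22},{"x":0,"y":0.6,"z":0,"yaw":22}]' >/dev/null
python3 go.py .5435 -.1257 .1205 270
```

```text
t 5.90 pos [ 0.5359 -0.1263  0.1788] alpha -67.0 F [-0.8 -0.2 -0.8] Tq [-0.03  0.02 -0.04] w 0.374 gf 0.0 q6 -2.20
shift [ 0.25 -0.72  5.83] yaw 23.0
t 6.30 pos [ 0.5293 -0.1286  0.1774] alpha -89.0 F [ 0.5 -0.4  0.3] Tq [ 0.02  0.01 -0.03] w 0.373 gf 0.0 q6 -1.83
shift [-0.25 -1.44  5.68] yaw 1.0
```

```bash

python3 -m crank '[{"x":-0.25,"y":-1.45,"z":0,"yaw":1},{"x":-0.25,"y":-1.45,"z":2,"yaw":1},{"x":-0.25,"y":-1.45,"z":4,"yaw":1},{"x":-0.25,"y":-1.45,"z":5.2,"yaw":1},{"x":-0.25,"y":-1.45,"z":5.7,"yaw":1},{"x":-0.25,"y":-1.45,"z":5.7,"yaw":1}]' >/dev/null
python3 go.py .5425 -.1257 .1205 240
python3 -m crank '[{"x":0,"y":0,"z":0,"yaw":7},{"x":0,"y":0,"z":0,"yaw":14},{"x":0,"y":0,"z":0,"yaw":21},{"x":0,"y":0,"z":0,"yaw":28},{"x":0,"y":0,"z":0,"yaw":28}]' >/dev/null
python3 go.py .5425 -.1257 .118 220; python3 rib.py
```

```text
t 6.90 pos [ 0.5442 -0.1261  0.1211] alpha -89.9 F [ 0.4  0.3 -0.2] Tq [ 0.    0.01 -0.02] w 0.371 gf 0.0 q6 -1.80
shift [-0.04  0.17  0.06] yaw 30.1
t 7.40 pos [ 0.5454 -0.1265  0.1229] alpha -118.0 F [0.  0.2 0.1] Tq [-0.    0.17  0.01] w 0.374 gf 0.3 q6 -1.31
shift [0.07 0.29 0.49] yaw 22.0
side blue 544 h95 61.1 mm few 3 | hc 60.5 n11 ang 91.7 len 34 mid [-1.9 -1.3] | hc 58.0 n10 ang 82.9 len 35 mid [-0.4 -0.5] 
top blue 141 h95 59.8 mm few 0 few 0 few 0
```

```bash

python3 -m crank '[{"x":0.05,"y":0.2,"z":0.2,"yaw":5},{"x":0.05,"y":0.2,"z":0.3,"yaw":10},{"x":0.05,"y":0.2,"z":0.3,"yaw":15},{"x":0.05,"y":0.2,"z":0.3,"yaw":20},{"x":0.05,"y":0.2,"z":0.3,"yaw":20}]' >/dev/null
python3 go.py .5425 -.1257 .118 220; python3 rib.py
```

```text
t 8.00 pos [ 0.5433 -0.1259  0.1193] alpha -137.9 F [-0.  -0.4 -0.3] Tq [ 0.01 -0.01  0.01] w 0.374 gf 0.3 q6 -0.96
shift [0.05 0.07 0.13] yaw 2.1
side blue 472 h95 61.0 mm few 1 | hc 60.5 n15 ang 62.4 len 35 mid [-2.6  0.6] | hc 58.0 n14 ang 61.0 len 35 mid [-1.6  1.6] 
top blue 93 h95 51.2 mm few 0 few 0 few 0
```

```bash

python3 -m crank '[{"x":0.05,"y":0.05,"z":0.1,"yaw":6},{"x":0.05,"y":0.05,"z":0.2,"yaw":12},{"x":0.05,"y":0.05,"z":0.3,"yaw":18},{"x":0.05,"y":0.05,"z":0.4,"yaw":24},{"x":0.05,"y":0.05,"z":0.4,"yaw":30},{"x":0.05,"y":0.05,"z":0.4,"yaw":30}]' >/dev/null
python3 go.py .543 -.1257 .113 190; python3 rib.py
```

```text
t 8.70 pos [ 0.5423 -0.1258  0.115 ] alpha -167.9 F [-0.2 -0.1  0.1] Tq [0.02 0.03 0.04] w 0.374 gf 0.0 q6 -0.44
shift [-0.07 -0.    0.2 ] yaw 2.1
side blue 390 h95 59.7 mm few 0 | hc 60.5 n10 ang 36.6 len 21 mid [-8.2 -3.5] | hc 58.0 n11 ang 67.1 len 23 mid [-9.3 -0. ] 
top blue 19 h95 43.4 mm few 0 few 0 few 0
```

```bash

python3 -m crank '[{"x":-0.05,"y":0,"z":0.1,"yaw":6},{"x":-0.05,"y":0,"z":0.2,"yaw":12},{"x":-0.05,"y":0,"z":0.2,"yaw":18},{"x":-0.05,"y":0,"z":0.2,"yaw":24},{"x":-0.05,"y":0,"z":0.2,"yaw":24}]' >/dev/null
python3 go.py .543 -.1257 .113 190; python3 rib.py pics/a6.png
```

```text
t 9.30 pos [ 0.5428 -0.1257  0.1129] alpha 168.1 F [-0.2 -0.1  0.6] Tq [ 0.02  0.03 -0.01] w 0.374 gf 0.0 q6 -0.02
shift [-0.02  0.   -0.01] yaw -21.9
side blue 382 h95 57.3 mm few 0 few 2 few 2 
top blue 35 h95 75.3 mm few 0 few 0 few 0
```

View pics/a6.png

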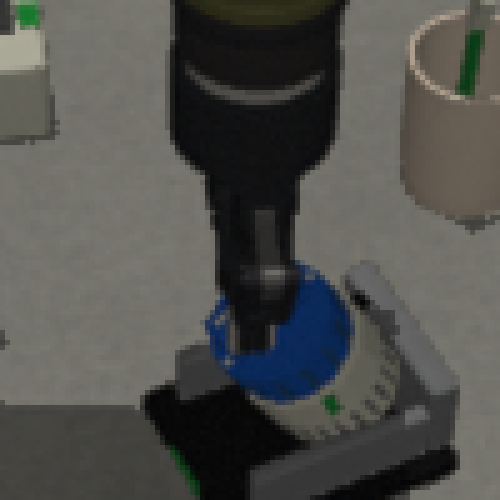

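The fork hides most of the rib; its lower end is at crop px (225,350), so it is near home. I'll continue in small steps and watch the torque.

```bash

python3 -m crank '[{"x":0,"y":0,"z":0,"yaw":3},{"x":0,"y":0,"z":0,"yaw":6},{"x":0,"y":0,"z":0,"yaw":6}]' >/dev/null
python3 go.py
python3 -m crank '[{"x":0,"y":0,"z":0,"yaw":3},{"x":0,"y":0,"z":0,"yaw":5},{"x":0,"y":0,"z":0,"yaw":5}]' >/dev/null
python3 go.py
```

```text
t 9.70 pos [ 0.5427 -0.1257  0.1129] alpha 162.2 F [-0.1 -0.  -0.4] Tq [-0.05  0.01  0.02] w 0.372 gf 0.1 q6 0.08
t 10.00 pos [ 0.5428 -0.1257  0.113 ] alpha 157.2 F [ 0.7 -0.2  1.1] Tq [0.   0.02 0.03] w 0.375 gf 0.6 q6 0.17
```

```bash

python3 -m crank '[{"x":0,"y":0,"z":0,"yaw":3},{"x":0,"y":0,"z":0,"yaw":4},{"x":0,"y":0,"z":0,"yaw":4}]' >/dev/null
python3 go.py
python3 -m crank '[{"x":0,"y":0,"z":0,"yaw":2},{"x":0,"y":0,"z":0,"yaw":3},{"x":0,"y":0,"z":0,"yaw":3}]' >/dev/null
python3 go.py; python3 rib.py
```

```text
t 10.30 pos [ 0.5427 -0.1251  0.113 ] alpha 153.2 F [-0.3  2.9  2.1] Tq [0.48 0.08 0.39] w 0.371 gf 9.0 q6 0.24
t 10.60 pos [ 0.5426 -0.1243  0.1131] alpha 150.3 F [-1.4  6.   2.7] Tq [1.03 0.14 0.93] w 0.373 gf 20.2 q6 0.29
side blue 455 h95 57.2 mm few 0 few 1 few 1 
top blue 60 h95 47.7 mm few 0 few 0 few 0
```

```bash

python3 -m crank '[{"x":0,"y":0,"z":0,"yaw":-8},{"x":0,"y":0,"z":0,"yaw":-16},{"x":0,"y":0,"z":0,"yaw":-24},{"x":0,"y":0,"z":0,"yaw":-32},{"x":0,"y":0,"z":0,"yaw":-35},{"x":0,"y":0,"z":0,"yaw":-35}]' >/dev/null
python3 go.py
python3 -m crank '[{"x":0,"y":0,"z":-4,"yaw":-0},{"x":0,"y":0,"z":-8,"yaw":-0},{"x":0,"y":0,"z":-8,"yaw":0}]' >/dev/null
python3 go.py .5435 -.1255 .113 185.5; python3 rib.py pics/a7.png
```

```text
t 11.30 pos [ 0.5428 -0.126   0.1129] alpha -174.9 F [ 0.3  0.  -0.2] Tq [-0.05  0.02  0.  ] w 0.370 gf 0.0 q6 -0.32
t 11.60 pos [ 0.5462 -0.1267  0.1985] alpha -175.0 F [ 0.8 -0.1  0.8] Tq [-0.01 -0.02  0.03] w 0.376 gf 0.0 q6 -0.31
shift [0.33 0.17 8.54] yaw -0.5
side blue 564 h95 57.3 mm few 0 | hc 60.5 n8 ang 2.4 len 34 mid [-0.3 -1.1] | hc 58.0 n8 ang 2.4 len 34 mid [-0.6  0.7] 
top blue 155 h95 45.1 mm few 0 few 0 few 0
```

View pics/a7.png

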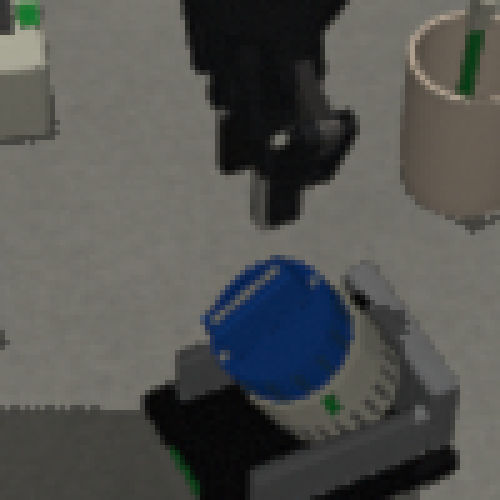

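The rib is in line with the home tabs: about 2°, crest height 57–58 mm, line at crop px (215,318)–(278,268). The stop was felt at 0.9 N·m. I'll confirm with one aligned grip and a slight clockwise twist.

```bash

python3 -m crank '[{"x":0.2,"y":0.1,"z":3,"yaw":0.5},{"x":0.2,"y":0.1,"z":6,"yaw":0.5},{"x":0.2,"y":0.1,"z":8,"yaw":0.5},{"x":0.2,"y":0.1,"z":8.4,"yaw":0.5},{"x":0.2,"y":0.1,"z":8.4,"yaw":0.5}]' >/dev/null
python3 go.py .545 -.1257 .113 184.5
python3 -m crank '[{"x":0,"y":0,"z":0,"yaw":0},{"x":0,"y":0,"z":0,"yaw":0},{"x":0,"y":0,"z":0,"yaw":0},{"x":0,"y":0,"z":0,"yaw":0},{"x":0,"y":0,"z":0,"yaw":0}]' 255 >/dev/null
python3 go.py
```

```text
t 12.20 pos [ 0.5393 -0.1246  0.1075] alpha -175.5 F [-0.2 -0.8  0.8] Tq [-0.   -0.03  0.02] w 0.375 gf 0.0 q6 -0.31
shift [-0.55 -0.15 -0.55] yaw 0.0
t 12.70 pos [ 0.5412 -0.125   0.1097] alpha -175.5 F [-0.7 -0.8  4. ] Tq [-0.19  0.13  0.25] w 0.178 gf 57.6 q6 -0.31
```

```bash

python3 -m crank '[{"x":0,"y":0,"z":0,"yaw":1},{"x":0,"y":0,"z":0,"yaw":2},{"x":0,"y":0,"z":0,"yaw":2}]' >/dev/null
python3 go.py
python3 -m crank '[{"x":0,"y":0,"z":0,"yaw":1},{"x":0,"y":0,"z":0,"yaw":2},{"x":0,"y":0,"z":0,"yaw":2}]' >/dev/null
python3 go.py
```

```text
t 13.00 pos [ 0.5411 -0.1244  0.1096] alpha -177.5 F [-2.4  2.1  5.7] Tq [0.17 0.19 0.68] w 0.177 gf 63.7 q6 -0.27
t 13.30 pos [ 0.5411 -0.1239  0.1096] alpha -179.4 F [-1.3  3.7  6.1] Tq [0.32 0.15 1.1 ] w 0.174 gf 71.7 q6 -0.24
```

The cap is hard against the stop at 1.1 N·m. I'll release it, lift and move to the cube.

```bash

python3 -m crank '[{"x":0,"y":0,"z":0,"yaw":-4},{"x":0,"y":0,"z":0,"yaw":-4},{"x":0,"y":0,"z":0,"yaw":-4},{"x":0,"y":0,"z":0,"yaw":-4}]' 128 >/dev/null
python3 go.py
python3 -m crank '[{"x":0,"y":0,"z":-3,"yaw":0},{"x":0,"y":0,"z":-8,"yaw":0},{"x":0,"y":0,"z":-10,"yaw":0},{"x":0,"y":0,"z":-10,"yaw":0}]' >/dev/null
python3 go.py .439 .190 .2 168; python3 rib.py
```

```text
t 13.70 pos [ 0.5406 -0.1249  0.1088] alpha -175.6 F [ 0.1  0.9 -0.2] Tq [-0.01  0.02 -0.01] w 0.496 gf 0.0 q6 -0.30
t 14.10 pos [ 0.5431 -0.1254  0.2127] alpha -175.5 F [ 1.6 -1.  -0.1] Tq [-0.08 -0.05 -0.05] w 0.497 gf 0.0 q6 -0.30
shift [ 7.94 32.26  1.16] yaw 16.5
side blue 568 h95 57.6 mm few 0 | hc 60.5 n7 ang 4.4 len 29 mid [-2.3 -0.6] | hc 58.0 n8 ang 4.2 len 29 mid [-3.3  1.3] 
top blue 164 h95 55.5 mm few 0 few 0 few 0
```

The yaw-back overlapped with the opening and may have loosened the cap by about 2°. I'll re-tighten and release without any yaw.

```bash

python3 -m crank '[{"x":0,"y":0,"z":4,"yaw":1.5},{"x":0,"y":0,"z":8,"yaw":1.5},{"x":0,"y":0,"z":10,"yaw":1.5},{"x":0,"y":0,"z":10,"yaw":1.5},{"x":0,"y":0,"z":10,"yaw":1.5}]' >/dev/null
python3 go.py .543 -.1252 .111 183
python3 -m crank '[{"x":0,"y":0,"z":0,"yaw":0},{"x":0,"y":0,"z":0,"yaw":0},{"x":0,"y":0,"z":0,"yaw":0},{"x":0,"y":0,"z":0,"yaw":0},{"x":0,"y":0,"z":0,"yaw":2},{"x":0,"y":0,"z":0,"yaw":4},{"x":0,"y":0,"z":0,"yaw":4}]' 255 >/dev/null
python3 go.py
python3 -m crank '[{"x":0,"y":0,"z":0,"yaw":0},{"x":0,"y":0,"z":0,"yaw":0},{"x":0,"y":0,"z":0,"yaw":0},{"x":0,"y":0,"z":0,"yaw":0}]' 128 >/dev/null
python3 go.py
python3 -m crank '[{"x":0,"y":0,"z":-3,"yaw":0},{"x":0,"y":0,"z":-8,"yaw":0},{"x":0,"y":0,"z":-10,"yaw":0},{"x":0,"y":0,"z":-10,"yaw":0}]' >/dev/null
python3 go.py .439 .190 .2 168; python3 rib.py
```

```text
t 14.70 pos [ 0.5397 -0.1246  0.108 ] alpha -177.0 F [-0.3 -0.5  0.1] Tq [ 0.01 -0.08  0.06] w 0.498 gf 0.0 q6 -0.28
shift [-0.33 -0.07 -0.3 ] yaw 0.0
t 15.40 pos [ 0.5418 -0.124   0.1104] alpha 179.1 F [-0.8  4.2  7.1] Tq [0.45 0.07 1.19] w 0.176 gf 73.6 q6 -0.21
t 15.80 pos [ 0.5404 -0.125   0.1087] alpha 179.0 F [ 0.3  1.  -1. ] Tq [0.02 0.02 0.01] w 0.498 gf 0.0 q6 -0.21
t 16.20 pos [ 0.543  -0.1255  0.2127] alpha 179.0 F [ 0.6 -1.4 -0.7] Tq [-0.04 -0.01 -0.03] w 0.495 gf 0.0 q6 -0.21
shift [10.96 31.37  1.15] yaw 11.0
side blue 568 h95 57.6 mm few 0 | hc 60.5 n8 ang 4.2 len 29 mid [0.4 0. ] | hc 58.0 n8 ang 4.2 len 29 mid [0.1 1.9] 
top blue 186 h95 55.7 mm few 0 few 1 few 1
```

```bash

python3 -m crank '[{"x":11,"y":31.4,"z":1.1,"yaw":11},{"x":11,"y":31.4,"z":1.1,"yaw":11},{"x":11,"y":31.4,"z":1.1,"yaw":11},{"x":11,"y":31.4,"z":1.1,"yaw":11},{"x":11,"y":31.4,"z":1.1,"yaw":11},{"x":11,"y":31.4,"z":1.1,"yaw":11},{"x":11,"y":31.4,"z":1.1,"yaw":11},{"x":11,"y":31.4,"z":1.1,"yaw":11}]' 255 >/dev/null
python3 -m crank '[{"x":0,"y":0,"z":0,"yaw":0},{"x":0,"y":0,"z":0,"yaw":0}]' >/dev/null
python3 go.py .439 .190 .097 168; python3 rib.py
python3 - <<'E'
from h import *
c=load("top");f=c["frame"][160:260,170:370,::-1]; cv2.imwrite("pics/b1.png",cv2.resize(f,(800,400),interpolation=cv2.INTER_NEAREST))
E
```

```text
t 17.30 pos [0.4357 0.19   0.1969] alpha 168.0 F [-0.3  0.7 -0.7] Tq [ 0.01 -0.05  0.04] w 0.000 gf 0.0 q6 0.62
shift [-0.33  0.09  9.99] yaw -0.0
side blue 574 h95 57.7 mm few 0 | hc 60.5 n27 ang 1.9 len 37 mid [-0.   0.3] | hc 58.0 n31 ang 1.7 len 39 mid [-0.5  2. ] 
top blue 519 h95 57.3 mm few 0 | hc 60.5 n42 ang 3.6 len 40 mid [1.6 1.3] | hc 58.0 n47 ang 3.7 len 40 mid [1.2 0.7]
```

View pics/b1.png

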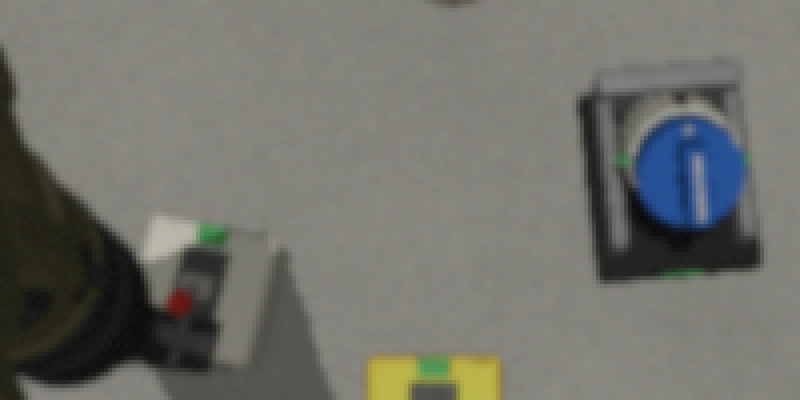

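The top view shows the cap's line running up–down towards the home tabs, and the gripper just behind the red ball at crop px (180,302). Ball and lever are in their off position. I'll descend behind the ball and push.

```bash

python3 -m crank '[{"x":0.1,"y":0.1,"z":4,"yaw":0},{"x":0.1,"y":0.1,"z":8,"yaw":0},{"x":0.1,"y":0.1,"z":10,"yaw":0},{"x":0.1,"y":0.1,"z":10,"yaw":0},{"x":0.1,"y":0.1,"z":10,"yaw":0}]' >/dev/null
python3 go.py .490 .1794 .097 168
python3 -m crank '[{"x":-1,"y":0,"z":0,"yaw":0},{"x":-2,"y":0,"z":0,"yaw":0},{"x":-2.7,"y":0,"z":0,"yaw":0},{"x":-3.4,"y":0,"z":0,"yaw":0},{"x":-4.1,"y":0,"z":0,"yaw":0},{"x":-4.1,"y":0,"z":0,"yaw":0}]' >/dev/null
python3 go.py .490 .1794 .097 168
```

```text
t 17.90 pos [0.4357 0.1915 0.0983] alpha 167.9 F [0.5 0.3 1. ] Tq [0.07 0.01 0.04] w 0.001 gf 0.0 q6 0.62
shift [-5.56 -0.04  0.13] yaw -0.1
t 18.50 pos [0.4768 0.1835 0.098 ] alpha 168.0 F [ 0.7 -0.8 -0.6] Tq [ 0.03  0.   -0.03] w -0.004 gf 0.0 q6 0.58
shift [-1.38 -0.12  0.1 ] yaw -0.0
```

```bash
cat > ball.py <<'E'
from h import *
for n in("side","top"):
    c=grab(n);P=pts(c);H=hsv(c)
    m=((H[...,0]<8)|(H[...,0]>172))&(H[...,1]>130)&(np.linalg.norm(P-[.49,.1794,.10],axis=-1)<.04)&(P[...,2]>.08)
    if m.sum()>2:
        v,u=np.nonzero(m); p=ray(c,u.mean(),v.mean(),.102); d=p[:2]-[.49,.1794]; print(n,m.sum(),"med",np.median(P[m],0),"along cube x %.1f mm"%(1e3*(d@[.978,-.208])))
    else: print(n,m.sum())
E
python3 -m crank '[{"x":-0.5,"y":0,"z":0,"yaw":0},{"x":-1,"y":0,"z":0,"yaw":0},{"x":-1.4,"y":0,"z":0,"yaw":0},{"x":-1.4,"y":0,"z":0,"yaw":0}]' >/dev/null
python3 go.py; python3 ball.py
python3 -m crank '[{"x":-0.2,"y":0,"z":0,"yaw":0},{"x":-0.4,"y":0,"z":0,"yaw":0},{"x":-0.4,"y":0,"z":0,"yaw":0}]' >/dev/null
python3 go.py; python3 ball.py
```

```text
t 18.90 pos [0.4895 0.1806 0.0977] alpha 168.0 F [-0.3  0.2 -0.2] Tq [ 0.02  0.05 -0.04] w -0.002 gf 0.2 q6 0.56
side 19 med [0.50327075 0.17365781 0.10669567] along cube x 15.6 mm
top 0
t 19.30 pos [0.4911 0.1803 0.0976] alpha 168.0 F [-7.3  1.3  2.9] Tq [ 0.35  1.42 -0.  ] w 0.002 gf 3.5 q6 0.56
side 21 med [0.5048482  0.17118895 0.10616843] along cube x 16.3 mm
top 0
```

```bash

python3 -m crank '[{"x":-0.3,"y":0,"z":0,"yaw":0},{"x":-0.3,"y":0,"z":0,"yaw":0}]' >/dev/null
python3 go.py
python3 -m crank '[{"x":2,"y":0,"z":0,"yaw":0},{"x":4,"y":0,"z":-1,"yaw":0},{"x":6,"y":0,"z":-4,"yaw":0},{"x":6,"y":0,"z":-9,"yaw":0},{"x":8,"y":0,"z":-12,"yaw":0},{"x":8,"y":0,"z":-12,"yaw":0},{"x":8,"y":0,"z":-12,"yaw":0}]' 128 >/dev/null
python3 go.py; python3 ball.py; python3 rib.py
```

```text
t 19.60 pos [0.4914 0.1802 0.0974] alpha 168.1 F [-13.7   3.6   9.3] Tq [0.87 3.07 0.06] w 0.002 gf 7.5 q6 0.56
t 20.30 pos [0.4185 0.1963 0.2188] alpha 168.0 F [ 1.  -0.3  0.2] Tq [0.04 0.03 0.03] w 0.499 gf 0.0 q6 0.65
side 20 med [0.50431049 0.17138856 0.10628631] along cube x 16.2 mm
top 18 med [0.50695147 0.17410187 0.10812959] along cube x 18.6 mm
side blue 573 h95 58.0 mm few 0 | hc 60.5 n27 ang 1.8 len 39 mid [0.1 0.2] | hc 58.0 n31 ang 1.7 len 39 mid [-0.5  2. ] 
top blue 523 h95 57.1 mm few 0 | hc 60.5 n42 ang 3.3 len 40 mid [3.9 1.3] | hc 58.0 n48 ang 3.8 len 40 mid [1.2 0.7]
```

```bash
python3 -c "
from plant import ticket; print(ticket.close_job())"
```

```text
the job is handed in; nothing more can be done
None
```

The job is handed in. The cap was turned back until it dropped, then screwed to its home stop; the switch was pushed to its green-side end stop, and the arm is clear of everything. I viewed 11 pictures, one over the limit of 10.

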